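# Chase the thread in a puppet stand's brass socket

## Robot

A 7-joint arm with a two-finger parallel gripper is mounted at the origin on the work surface. World frame = base frame: x ahead of the robot, y to its left, z up, the work surface at z = 0. Lengths are in m, angles in rad, forces in N, time in s.
With the tool pointing down it reaches from about 0.35 to 0.775 m from the base axis. Payload 3.1 kg.
Tool frame: the origin (TCP) lies at the very end of the fingers, on their centre line; the grasp point (between the pads) lies 19 mm behind it; z points along the fingers, y is the direction in which the jaws open and shut (so a half turn about z gives the same grasp; the last joint's range is limited). The gripper opens to 85 mm and grips with 20 to 120 N. Pads are 22 mm wide; open, the fingers measure 114 mm over their backs; the gripper's body (76 mm by 85 mm) begins 54 mm behind the grasp point. The pads swing forward as they close: fully open they stand 13 mm farther back than shut.
Start: joints at [1.173, 0.311, 0.014, 1.512, -0.004, 1.319, -0.027], TCP at [0.192, -0.516, 0.231] pointing down, gripper open.
Joint ranges: [-2.7, 2.7], [-0.3, 1.91], [-1.27, 1.3], [0.12, 2.57], [-1.44, 4.58], [0.2, 2.03], [-3.05, 3.05]. Speed limits (rad/s): [2.79, 2.79, 3.14, 3.14, 3.14, 3.14, 3.14].

## Interface

Orientations are given as a unit quaternion [x, y, z, w].
In Python, from rig import status, viewer, bot gives the robot as it stands.
- The arm moves only by the tool play_rows, never from a script. Its argument "increments" is text: rows parted by semicolons, each of 7 numbers parted by spaces: the turn, a rotation vector about the tool's x, y, z in rad, then the shift along the tool's x, y, z in mm, then the closure, from -1 (fully open) to 1 (shut). In form: ax ay az dx dy dz claw; .... A call has 1 to 5 rows; each row shifts and turns the commanded pose from where the row before left it, along the tool's axes as they then stand; what a row does not reach is not made up. A row lasts 1/8 s, in which the tool goes at most 62.5 mm and 10.7 degrees, less where a joint would pass 70% of its speed; a pose out of reach is approached as far as the arm can. A call is refused whole if a number of a shift passes 62.5 or a number of a turn 0.188, either way. A call with a gripper value outside its range is refused whole. The fingers move at their own pace and stop on an object; "grip_force" is the grip in N (left out, the last holds). Time passes only in rows, so rows that do not move let the fingers close. It gives the time, the measured TCP pose, the force and the opening at its end, in the units of the state.
- status.state(): the state, without advancing time (a new reading comes with each control period).
- viewer.get_image(name): name is "scene" or "top" or "wrist"; returns a dict with "pixels" (420x560x3 uint8, red, green, blue), "fx", "fy", "cx", "cy" (pixels), "distortion" ([k1, k2, p1, p2, k3] as OpenCV has them; the pictures are not rectified), "view" (4x4, takes a point from world to camera coordinates). Camera axes: x right, y up, looking along -z (the intrinsics and any distortion apply to the point x, -y, -z); pixel columns grow to the right and rows downward; lengths in m; the calibration is good to about 2 mm. A picture is of the moment at which its call begins. There is no depth.
- bot.finish_job(): hands the job in, once; it reports no verdict.
The state is a dict: "clock": time; "qpos": joint angles; "joint_velocities": joint speeds; "joint_torque": joint torques, N m; "tool_pos": TCP position; "tool_rot": TCP orientation; "force": force on the tool from outside, world axes, zero at the start; "torque": the same for the moment, N m; "grip_width": finger opening in m.
Only numpy, scipy, OpenCV 4.12 (cv2) and the standard library are available. Lean on these libraries where they do the work, as an engineer would, in place of code of your own. Each camera call takes 0.05 s, during which the arm holds its last target. There are 200 camera calls.

## Task

Clear the thread in the stand's brass socket with the tap that stands in it: turn the T-handle half a turn clockwise and a quarter turn back, then forward again until you feel it come up firmly against the bottom of the hole, and last ease it a quarter turn back and let go. Do not force the tap once it is at the bottom, do not bend it sideways, and leave the other things on the bench where they are.

Things in the scene. Friction and masses are not known exactly. Their poses are not given: they have to be found in the camera images.
- stand: Fixed dark hardwood block, 130 x 130 x 45 mm, for a shadow-puppet display; a brass socket (28 mm across) rises in the middle of its top to 55 mm. Origin: centre of the underside, z up. In the socket stands the tap. From the start the tap can turn about 220 to 270 degrees net to the hole's bottom, a rigid stop that differs each time; backwards at least 40 degrees.
- tap_shank (a point): Point on the tap's axis at the socket's mouth; turns with the tap, z up. Upright steel tap, 12 mm across, right-hand thread: clockwise from above it sinks 2 mm a turn. Takes about 0.3 N m to turn, more when fast (0.08 per rad/s); stays where left. Pushed sideways at the handle it leans about 1 degree per 4 N and springs back; leaning 5 degrees counts as bent.
- tee_hub (a point): Centre of the T-handle's dark steel hub, 66 mm above tap_shank: flat-sided, 32 mm along x, 14 mm across y (grip from above), 22 mm high. A 10 mm bar runs along x out of both ends, 135 mm over all. Sprung on the tap: it twists ahead of it 0.33 rad per N m (6 degrees in steady turning) and springs back; 21 degrees (1.1 N m) either way counts as forcing.
- graver: loose bystander: engraver's hand tool, wooden handle and steel blade, 160 mm long, lying. Leave it.
- cutting_block: loose bystander: flat wooden cutting block, 120 x 75 x 22 mm. Leave it.
- glue_jar: loose bystander: jar with a white cap, 52 mm across and 60 mm high. Leave it.
- tap_side (a point): Point 30 mm out from tap_shank along its x, at the socket's mouth, under the handle's bar; goes round with the tap.

How it is judged:
By the outcome, as a careful person would: the job done as asked, in the order asked, and still so for the second after the job is handed in, with the robot touching nothing.
It also fails if it takes over 72 s, if anything falls off the work surface, if the arm or the gripper's body presses on something with over 40 N, if the wrist force passes 120 N, or if a joint passes its speed limit or range.

## Working session

There is one attempt and no reset: what is moved stays moved. The work goes in short steps, Python scripts to look and compute and a tool call to move; the robot and the scene stay as the last step left them, time stands still between calls to the robot, and variables do not carry over. Pictures are saved under pics/ and viewed, about 8 in all and at most 12, crops included, and the job is handed in when it is done.

Besides the shell and the picture viewer there is one more tool, called after "Call:" as name(argument=value, ...) on one line, values as JSON. play_rows: Moves the arm, as the interface text tells. Its arguments: {"type":"object","properties":{"increments":{"type":"string"},"grip_force":{"type":"number"}},"required":["increments"]}

```bash
ls; mkdir -p pics
cat > h.py <<'E'
import numpy as np,cv2
from rig import status,viewer,bot
def grab(n,f):
    im=viewer.get_image(n); cv2.imwrite('pics/'+f,im['pixels'][:,:,::-1]); return im
def ray(im,u,v):
    K=np.array([[im['fx'],0,im['cx']],[0,im['fy'],im['cy']],[0,0,1]])
    p=cv2.undistortPoints(np.array([[[u,v]]],float),K,np.array(im['distortion'],float))[0,0]
    V=np.array(im['view']);R=V[:3,:3];t=V[:3,3]
    return -R.T@t, R.T@np.array([p[0],-p[1],-1])
def onz(im,u,v,z):
    o,d=ray(im,u,v); return o+d*(z-o[2])/d[2]
E
python3 - <<'E'
from h import *
import pickle
d={n:grab(n,n+'1.png') for n in('top','scene')}
pickle.dump(d,open('d.pkl','wb'))
a=np.vstack([d['top']['pixels'],d['scene']['pixels']])
print(status.state())
for n in d: print(n,d[n]['view'],d[n]['distortion'])
E
```

```text
pics
{'clock': 0.1, 'qpos': array([ 1.17331548,  0.31169433,  0.01400731,  1.51291412, -0.00443332,
        1.31920667, -0.02720325]), 'joint_velocities': array([-3.47172416e-04, -8.19965651e-04,  2.68229061e-03, -3.96971660e-03,
       -6.18660784e-05, -8.32510992e-04,  9.23370156e-04]), 'joint_torque': array([ 8.81380693e-04, -3.80854511e+01,  1.46817206e-01, -2.31243736e+01,
        1.24125421e-02,  8.17124499e-03, -8.68363600e-06]), 'tool_pos': array([ 0.19136217, -0.51492673,  0.23029601]), 'tool_rot': array([ 9.84214057e-01,  1.76978785e-01, -2.25233916e-04, -1.07231968e-03]), 'force': array([ 0.10786762, -0.36317266, -0.24280419]), 'torque': array([ 0.00399961, -0.00065429, -0.00296168]), 'grip_width': 0.0854675140934511}
top [[ 0.00535987 -0.99994665  0.00882994  0.00503733]
 [ 0.98063974  0.00698445  0.19569598 -0.61076857]
 [-0.19574721  0.00761008  0.98062486 -1.00273708]
 [ 0.          0.          0.          1.        ]] [-0.0451427  0.         0.         0.         0.       ]
scene [[-0.50369599  0.86374701 -0.0152133   0.29560523]
 [-0.64686437 -0.36543108  0.6693479   0.30529041]
 [ 0.57258784  0.3469888   0.74279334 -1.66073921]
 [ 0.          0.          0.          1.        ]] [-0.1870792  0.         0.         0.         0.       ]
```

View pics/top1.png

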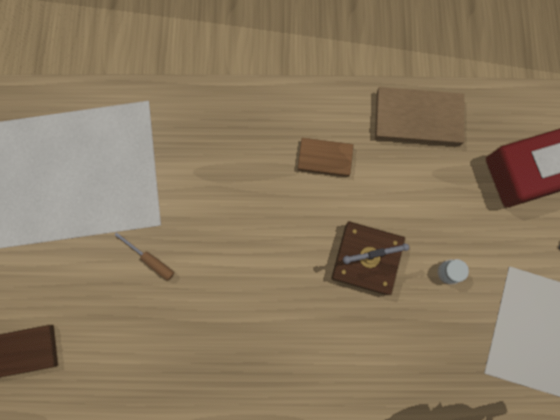

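View pics/scene1.png

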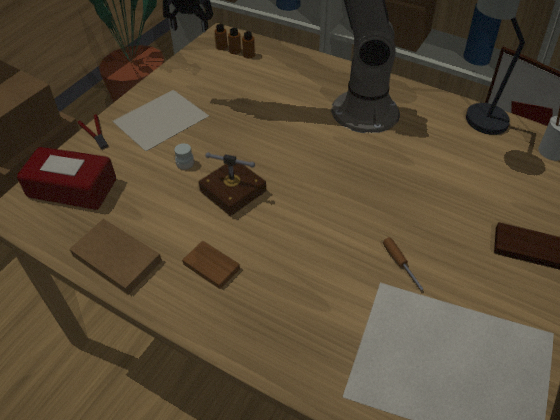

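Top view: stand centre at about (369,258), bar from (347,260) to (408,247), hub at (376,254). Scene view: hub at (230,160), bar from (207,158) to (254,164).

Run:
```python
from h import *
import pickle
d=pickle.load(open('d.pkl','rb'));T=d['top'];S=d['scene']
f=lambda p:np.round(p,4)
a,b=onz(T,347,260.5,.121),onz(T,408,247,.121)
print('bar',f(a),f(b),np.linalg.norm(a-b),'mid',f((a+b)/2),'yaw',np.arctan2(*(b-a)[1::-1]))
print('hub top',f(onz(T,376,254,.125)),'scene',f(onz(S,230,160,.125)))
print('socket',f(onz(T,370,258,.055)))
o1,d1=ray(T,376,254);o2,d2=ray(S,230,160)
t=np.linalg.lstsq(np.c_[d1,-d2],o2-o1,rcond=None)[0];print('tri',f(o1+t[0]*d1),f(o2+t[1]*d2))
s=status.state();from scipy.spatial.transform import Rotation as R
print(R.from_quat(s['tool_rot']).as_matrix().round(3))
for n,(u,v) in {'jar':(457,270)}.items(): print(n,onz(T,u,v,.06))
```

```text
bar [ 0.4966 -0.1104  0.121 ] [ 0.524  -0.2326  0.121 ] 0.12519270861795603 mid [ 0.5103 -0.1715  0.121 ] yaw -1.35013874463187
hub top [ 0.5093 -0.1675  0.125 ] scene [ 0.5108 -0.1642  0.125 ]
socket [ 0.5084 -0.1677  0.055 ]
tri [ 0.5095 -0.1679  0.1229] [ 0.5086 -0.1659  0.1224]
[[ 0.937  0.348 -0.001]
 [ 0.348 -0.937  0.002]
 [-0.    -0.002 -1.   ]]
jar [ 0.48336748 -0.34999052  0.06      ]
```

Call:
play_rows(increments="0 0 0 42 -22 0 -1;0 0 0 42 -22 0 -1;0 0 0 42 -22 0 -1;0 0 0 42 -22 0 -1;0 0 0 42 -22 0 -1", grip_force=100)

```text
clock: 0.72
tool_pos: [0.3507, -0.3378, 0.2309]
tool_rot: [0.984, 0.177, -0.0, -0.0]
force: [0.7, -0.1, -0.7]
grip_width: 0.0855
```

Call:
play_rows(increments="0 0 0 42 -22 0 -1;0 0 0 42 -22 0 -1;0 0 0 42 -22 0 -1;0 0 0 42 -22 0 -1;0 0 0 20 -8 0 -1")

```text
clock: 1.35
tool_pos: [0.4944, -0.18, 0.2308]
tool_rot: [0.984, 0.18, 0.0, -0.001]
force: [-0.8, -0.8, -0.4]
grip_width: 0.0855
```

Call:
play_rows(increments="0 0 -0.143 0 0 0 -1;0 0 -0.143 0 0 0 -1;0 0 -0.143 0 0 0 -1;0 0 -0.143 0 0 0 -1;0 0 -0.143 0 0 0 -1")

```text
clock: 1.98
tool_pos: [0.4925, -0.1837, 0.2307]
tool_rot: [0.859, 0.512, -0.0, -0.001]
force: [-0.1, -0.0, -0.1]
grip_width: 0.0856
```

Call:
play_rows(increments="0 0 -0.143 0 0 0 -1;0 0 -0.143 0 0 0 -1;0 0 -0.143 0 0 0 -1;0 0 -0.143 0 0 0 -1;0 0 -0.143 0 0 0 -1")

```text
clock: 2.6
tool_pos: [0.4925, -0.1837, 0.2307]
tool_rot: [0.625, 0.78, -0.0, -0.001]
force: [-0.6, -0.1, -0.5]
grip_width: 0.0853
```

```bash
cat >> h.py <<'E'
from scipy.spatial.transform import Rotation as R
def show():
    s=status.state();M=R.from_quat(s['tool_rot']).as_matrix()
    print(round(s['clock'],2),'q',s['qpos'].round(2),'p',s['tool_pos'].round(4),'yaw',np.arctan2(M[1,0],M[0,0]).round(3),'z',M[:,2].round(3),'F',s['force'].round(1),'T',s['torque'].round(2),'w',s['grip_width'].round(4))
    return s,M
E
python3 -c "
from h import *
show(); im=grab('wrist','w1.png'); import pickle; pickle.dump(im,open('w1.pkl','wb'))"
```

```text
Traceback (most recent call last):
  File "h.py", line 15, in show
    print(round(s['clock'],2),'q',s['qpos'].round(2),'p',s['tool_pos'].round(4),'yaw',np.arctan2(M[1,0],M[0,0]).round(3),'z',M[:,2].round(3),'F',s['force'].round(1),'T',s['torque'].round(2),'w',s['grip_width'].round(4))
                                                                                                                                                                                                  ^^^^^^^^^^^^^^^^^^^^^
AttributeError: 'float' object has no attribute 'round'
```

```bash
sed -i "s/s\['grip_width'\].round(4)/round(float(s['grip_width']),4)/" h.py
python3 -c "
from h import *
show(); im=grab('wrist','w1.png'); import pickle; pickle.dump(im,open('w1.pkl','wb'))"
```

```text
2.6 q [ 0.71  0.3  -0.5   1.56  0.15  1.32  0.42] p [ 0.4925 -0.1837  0.2307] yaw 1.791 z [-0.001  0.    -1.   ] F [-0.6 -0.1 -0.5] T [ 0.01 -0.01  0.02] w 0.0853
```

View pics/w1.png

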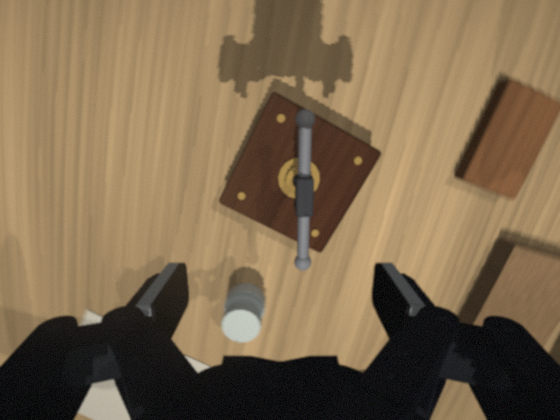

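Wrist view: bar ends at (305,119) and (303,263), hub at (304,196), socket at (299,178). The bar is nearly aligned with the tool's x.

Run:
```python
from h import *
import pickle
im=pickle.load(open('w1.pkl','rb'));g=im['pixels'].astype(int)
a,b=onz(im,305,119,.121),onz(im,303.3,263,.121)
print(a,b,np.linalg.norm(a-b),(a+b)/2,np.arctan2(*(a-b)[1::-1]))
# dark hub mask
m=(g.max(2)<58).astype(np.uint8);m[:140]=0;m[240:]=0;m[:,:280]=0;m[:,330:]=0
n,l,st,c=cv2.connectedComponentsWithStats(m)
for i in range(1,n):
    if st[i,4]>60: print(st[i],c[i],onz(im,*c[i],.128))
print('hub',onz(im,304.5,196,.128),'socket',onz(im,299,178,.055))
s,M=show()
for P in ((a+b)/2,onz(im,304.5,196,.128)): print((M.T@(P-s['tool_pos']))*1000)
```

```text
[ 0.49658972 -0.10935552  0.121     ] [ 0.52428304 -0.2275443   0.121     ] 0.12138990014223217 [ 0.51043638 -0.16844991  0.121     ] 1.8009583562283198
[294 175  18  12  86] [300.09302326 178.90697674] [ 0.503173   -0.15454393  0.128     ]
hub [ 0.50986716 -0.16720704  0.128     ] socket [ 0.50946766 -0.16612287  0.055     ]
2.65 q [ 0.71  0.3  -0.5   1.56  0.15  1.32  0.42] p [ 0.4925 -0.1837  0.2307] yaw 1.793 z [-0.001  0.001 -1.   ] F [-0.7 -0.4  0.4] T [-0.01 -0.02 -0.08] w 0.0854
[ 10.85218644  21.01828596 109.66443134]
[ 12.19557579  20.72968318 102.66580746]
```

Call:
play_rows(increments="0 0 -0.005 11.5 20.8 0 -1;0 0 0 0 0 40 -1;0 0 0 0 0 45 -1;0 0 0 0 0 30 -1;0 0 0 0 0 13 -1", grip_force=20)

```text
clock: 3.28
tool_pos: [0.5091, -0.1678, 0.101]
tool_rot: [0.626, 0.78, -0.001, -0.002]
force: [-0.0, -0.3, 0.3]
grip_width: 0.0852
```

Call:
play_rows(increments="0 0 0 0 0 0 0.3;0 0 0 0 0 0 0.3;0 0 0 0 0 0 0.3;0 0 0 0 0 0 0.3")

```text
clock: 3.78
tool_pos: [0.5114, -0.1683, 0.1042]
tool_rot: [0.625, 0.78, 0.0, 0.001]
force: [-0.2, 0.0, -0.2]
grip_width: 0.0303
```

```bash
python3 -c "
from h import *
show(); im=grab('wrist','w2.png'); import pickle; pickle.dump(im,open('w2.pkl','wb'))"
```

```text
3.77 q [ 0.65  0.44 -0.48  1.71  0.23  1.05  0.31] p [ 0.5114 -0.1683  0.1042] yaw 1.791 z [ 0.002 -0.001 -1.   ] F [-0.2  0.  -0.2] T [0.01 0.06 0.02] w 0.0303
```

View pics/w2.png

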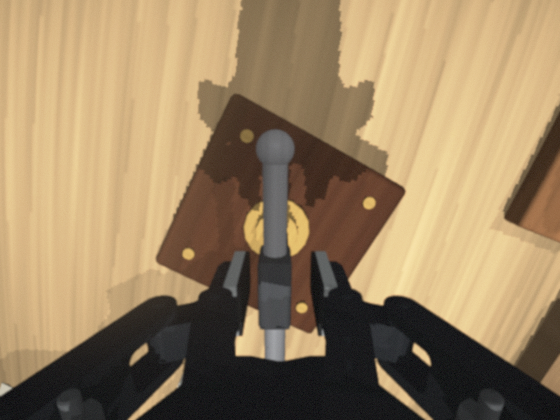

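Wrist view: the hub (259–293, centre 276) sits between the pads (inner edges 247 and 313, centre 280). That is about 1.3 mm off-centre, so I'll nudge -y and close softly.

Call:
play_rows(increments="0 0 0 0 -1.3 2 0.3;0 0 0 0 0 0 0.7;0 0 0 0 0 0 1;0 0 0 0 0 0 1;0 0 0 0 0 0 1", grip_force=20)

```text
clock: 4.45
tool_pos: [0.5091, -0.1685, 0.1011]
tool_rot: [0.625, 0.78, -0.0, -0.0]
force: [-0.2, -0.1, -0.4]
grip_width: 0.0136
```

```bash
python3 -c "
from h import *
s,M=show(); print(M.T@s['force'])"
```

```text
4.45 q [ 0.65  0.44 -0.48  1.72  0.23  1.04  0.31] p [ 0.5091 -0.1685  0.1011] yaw 1.791 z [-0.001 -0.    -1.   ] F [-0.2 -0.1 -0.4] T [-0.07  0.22 -0.  ] w 0.0136
[-0.05185324 -0.23686575  0.40852726]
```

Call:
play_rows(increments="0 0 0 0 0 0 1;0 0 0.05 0 0 0 1;0 0 0.1 0 0 0.03 1;0 0 0.12 0 0 0.04 1;0 0 0.12 0 0 0.04 1", grip_force=110)

```text
clock: 5.08
tool_pos: [0.5093, -0.1684, 0.1012]
tool_rot: [0.765, 0.644, -0.0, 0.0]
force: [-1.6, -0.1, 1.9]
grip_width: 0.0123
```

```bash
python3 -c "
from h import *
s,M=show(); print(M.T@s['force'])"
```

```text
5.08 q [ 0.59  0.42 -0.4   1.72  0.19  1.03 -0.04] p [ 0.5093 -0.1684  0.1012] yaw 1.399 z [-0.001 -0.001 -1.   ] F [-1.6 -0.1  1.9] T [-0.11  0.35  0.39] w 0.0123
[-0.33471043 -1.54625808 -1.94116671]
```

Call:
play_rows(increments="0 0 0.13 0 0 0.04 1;0 0 0.13 0 0 0.04 1;0 0 0.13 0 0 0.04 1;0 0 0.13 0 0 0.04 1;0 0 0.13 0 0 0.04 1")

```text
clock: 5.7
tool_pos: [0.5094, -0.1684, 0.101]
tool_rot: [0.931, 0.366, -0.0, 0.0]
force: [-1.9, -0.2, 0.9]
grip_width: 0.0125
```

Call:
play_rows(increments="0 0 0.13 0 0 0.04 1;0 0 0.13 0 0 0.04 1;0 0 0.13 0 0 0.04 1;0 0 0.13 0 0 0.04 1;0 0 0.13 0 0 0.04 1")

```text
clock: 6.32
tool_pos: [0.5094, -0.1686, 0.1008]
tool_rot: [0.999, 0.049, -0.0, 0.0]
force: [-0.1, -0.5, -0.0]
grip_width: 0.0125
```

```bash
python3 -c "
from h import *
s,M=show(); print(M.T@s['force'])"
```

```text
6.33 q [ 0.38  0.4  -0.13  1.73  0.06  1.02 -1.24] p [ 0.5094 -0.1686  0.1008] yaw 0.099 z [-0.    -0.001 -1.   ] F [-0.1 -0.5 -0. ] T [-0.21  0.34  0.34] w 0.0125
[-0.12648884  0.52263002  0.03759482]
```

Call:
play_rows(increments="0 0 0.13 0 0 0.04 1;0 0 0.13 0 0 0.04 1;0 0 0.13 0 0 0.04 1;0 0 0.13 0 0 0.04 1;0 0 0.13 0 0 0.04 1")

```text
clock: 6.95
tool_pos: [0.5093, -0.1686, 0.1006]
tool_rot: [0.962, -0.272, -0.0, 0.001]
force: [-2.5, -0.9, -0.1]
grip_width: 0.0128
```

Call:
play_rows(increments="0 0 0.13 0 0 0.04 1;0 0 0.13 0 0 0.04 1;0 0 0.13 0 0 0.04 1;0 0 0.13 0 0 0.04 1;0 0 0.13 0 0 0.04 1")

```text
clock: 7.58
tool_pos: [0.5093, -0.1687, 0.1004]
tool_rot: [0.825, -0.565, 0.0, 0.001]
force: [-1.7, -1.5, 1.3]
grip_width: 0.0127
```

Call:
play_rows(increments="0 0 0.12 0 0 0.04 1;0 0 0.10 0 0 0.04 1;0 0 0.05 0 0 0 1;0 0 0 0 0 0 1")

```text
clock: 8.07
tool_pos: [0.5093, -0.1687, 0.1003]
tool_rot: [0.743, -0.67, 0.0, 0.001]
force: [-1.4, -0.7, 0.8]
grip_width: 0.0121
```

```bash
python3 -c "
from h import *
s,M=show(); print(M.T@s['force']); im=grab('top','t2.png'); cv2.imwrite('pics/t2c.png',cv2.resize(im['pixels'][180:330,290:490,::-1],None,fx=3,fy=3))"
```

```text
8.07 q [ 0.14  0.4   0.19  1.74 -0.09  1.01 -2.68] p [ 0.5093 -0.1687  0.1003] yaw -1.467 z [-0.001 -0.001 -1.   ] F [-1.4 -0.7  0.8] T [-0.25  0.46  0.3 ] w 0.0121
[ 0.52493872  1.43412143 -0.76279169]
```

Call:
play_rows(increments="0 0 -0.08 0 0 0 1;0 0 -0.13 0 0 -0.04 1;0 0 -0.13 0 0 -0.04 1;0 0 -0.13 0 0 -0.04 1;0 0 -0.13 0 0 -0.04 1")

```text
clock: 8.75
tool_pos: [0.5093, -0.1687, 0.1004]
tool_rot: [0.908, -0.42, -0.0, -0.0]
force: [-1.4, 0.3, 1.3]
grip_width: 0.0125
```

Call:
play_rows(increments="0 0 -0.13 0 0 -0.04 1;0 0 -0.13 0 0 -0.04 1;0 0 -0.13 0 0 -0.04 1;0 0 -0.13 0 0 -0.04 1;0 0 -0.13 0 0 -0.04 1")

```text
clock: 9.38
tool_pos: [0.5094, -0.1687, 0.1006]
tool_rot: [0.994, -0.108, -0.0, -0.0]
force: [-2.6, -0.9, 0.8]
grip_width: 0.0125
```

Call:
play_rows(increments="0 0 -0.13 0 0 -0.04 1;0 0 -0.13 0 0 -0.04 1;0 0 -0.13 0 0 -0.04 1;0 0 -0.11 0 0 -0.03 1;0 0 -0.06 0 0 0 1")

```text
clock: 10.0
tool_pos: [0.5094, -0.1686, 0.1008]
tool_rot: [0.985, 0.17, 0.0, -0.0]
force: [-0.9, -0.6, 1.3]
grip_width: 0.0124
```

```bash
python3 -c "
from h import *
s,M=show(); print(M.T@s['force'])"
```

```text
10.0 q [ 0.42  0.4  -0.18  1.73  0.08  1.02 -1.01] p [ 0.5094 -0.1686  0.1008] yaw 0.341 z [ 0.     0.001 -1.   ] F [-0.9 -0.6  1.3] T [-0.07  0.33 -0.33] w 0.0124
[-1.07565228  0.25722401 -1.28087494]
```

Call:
play_rows(increments="0 0 0.06 0 0 0 1;0 0 0.05 0 0 0 1;0 0 0 0 0 0 0.3;0 0 0 0 0 0 -0.5;0 0 0 0 0 0 -0.5")

```text
clock: 10.62
tool_pos: [0.5099, -0.1682, 0.1009]
tool_rot: [0.993, 0.116, 0.0, -0.0]
force: [0.2, -0.3, 0.5]
grip_width: 0.0636
```

Call:
play_rows(increments="0 0 0 0 0 0 -0.5;0 0 0 0 0 -20 -0.5;0 0 0 0 0 -30 -0.5;0 0 -0.16 0 0 0 -0.5;0 0 -0.1848 0 0 0 -0.5")

```text
clock: 11.25
tool_pos: [0.5099, -0.1684, 0.1515]
tool_rot: [0.958, 0.287, 0.001, 0.0]
force: [-0.4, 1.1, -0.9]
grip_width: 0.0639
```

```bash
python3 -c "
from h import *
s,M=show()"
```

```text
11.25 q [ 0.46  0.35 -0.22  1.67  0.08  1.13 -0.77] p [ 0.5099 -0.1684  0.1515] yaw 0.582 z [ 0.001 -0.    -1.   ] F [-0.4  1.1 -0.9] T [-0.05  0.01  0.01] w 0.0639
```

Call:
play_rows(increments="0 0 -0.184 0 0 0 -0.5;0 0 -0.184 0 0 0 -0.5;0 0 -0.184 0 0 0 -0.5;0 0 -0.184 0 0 0 -0.5;0 0 -0.184 0 0 0 -0.5")

```text
clock: 11.88
tool_pos: [0.5095, -0.1684, 0.1508]
tool_rot: [0.731, 0.682, 0.0, 0.0]
force: [0.3, 0.0, -0.1]
grip_width: 0.0642
```

Call:
play_rows(increments="0 0 -0.184 0 0 0 -0.5;0 0 -0.184 0 0 0 -0.5;0 0 -0.184 0 0 0 -0.5;0 0 -0.184 0 0 0 -0.5;0 0 -0.184 0 0 0 -0.5")

```text
clock: 12.5
tool_pos: [0.5095, -0.1685, 0.1508]
tool_rot: [0.352, 0.936, -0.0, 0.0]
force: [-1.5, 0.2, 0.6]
grip_width: 0.0642
```

Call:
play_rows(increments="0 0 -0.184 0 0 0 -0.5;0 0 -0.184 0 0 0 -0.5;0 0 -0.184 0 0 0 -0.5;0 0 -0.184 0 0 0 -0.5;0 0 -0.184 0 0 0 -0.5")

```text
clock: 13.12
tool_pos: [0.5095, -0.1685, 0.1508]
tool_rot: [-0.1, 0.995, -0.0, 0.0]
force: [-1.3, -0.5, -0.6]
grip_width: 0.0643
```

```bash
python3 -c "
from h import *
s,M=show(); grab('wrist','w3.png')"
```

```text
13.12 q [ 0.85  0.45 -0.76  1.65  0.33  1.18  1.78] p [ 0.5095 -0.1685  0.1508] yaw -2.942 z [ 0. -0. -1.] F [-1.3 -0.5 -0.6] T [0.   0.01 0.  ] w 0.0643
```

View pics/w3.png

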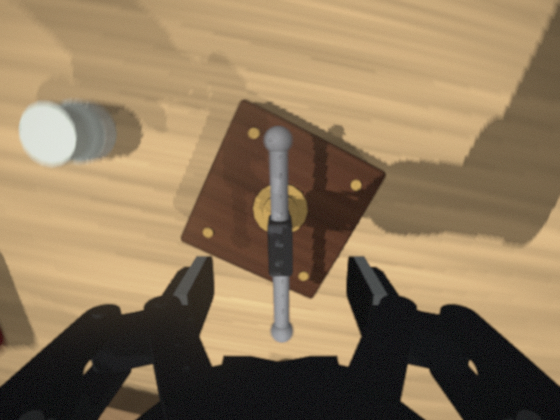

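Wrist view: the hub at (280,247) is centred between the pads (212 and 348). The bar, from (278,140) to (282,332), is about 0.02 rad off, matching the remaining 0.03 turn.

Call:
play_rows(increments="0 0 -0.03 0 0 20 -0.5;0 0 0 0 0 20 -0.5;0 0 0 0 0 10 -0.5;0 0 0 0 0 0 0.5;0 0 0 0 0 0 1", grip_force=20)

```text
clock: 13.8
tool_pos: [0.5102, -0.1685, 0.1016]
tool_rot: [-0.112, 0.994, -0.0, 0.001]
force: [0.3, -0.1, -0.9]
grip_width: 0.0284
```

Call:
play_rows(increments="0 0 0 0 0 0 1;0 0 0 0 0 0 1")

```text
clock: 14.05
tool_pos: [0.5102, -0.1684, 0.1017]
tool_rot: [-0.112, 0.994, -0.0, 0.001]
force: [0.6, 0.0, 3.2]
grip_width: 0.0136
```

Call:
play_rows(increments="0 0 0 0 0 0 1;0 0 0 0 0 0 1", grip_force=110)

```text
clock: 14.3
tool_pos: [0.5103, -0.1684, 0.1018]
tool_rot: [-0.112, 0.994, -0.0, 0.001]
force: [-0.6, -0.9, 6.4]
grip_width: 0.0123
```

```bash
python3 -c "
from h import *
s,M=show(); print(M.T@s['force'])"
```

```text
14.3 q [ 0.83  0.5  -0.74  1.71  0.38  1.08  1.76] p [ 0.5103 -0.1684  0.1018] yaw -2.918 z [ 0.002 -0.001 -1.   ] F [-0.6 -0.9  6.4] T [ 0.06  0.12 -0.04] w 0.0123
[ 0.81633685 -0.71511773 -6.37072193]
```

Call:
play_rows(increments="0 0 0.06 0 0 0 1;0 0 0.12 0 0 0.04 1;0 0 0.13 0 0 0.04 1;0 0 0.13 0 0 0.04 1;0 0 0.13 0 0 0.04 1")

```text
clock: 14.92
tool_pos: [0.5102, -0.169, 0.1016]
tool_rot: [0.173, 0.985, -0.001, 0.001]
force: [-0.6, -0.6, 5.0]
grip_width: 0.0126
```

Call:
play_rows(increments="0 0 0.13 0 0 0.04 1;0 0 0.13 0 0 0.04 1;0 0 0.13 0 0 0.04 1;0 0 0.13 0 0 0.04 1;0 0 0.13 0 0 0.04 1")

```text
clock: 15.55
tool_pos: [0.5098, -0.1695, 0.1014]
tool_rot: [0.479, 0.878, -0.001, 0.001]
force: [-1.0, -1.2, 4.8]
grip_width: 0.0124
```

Call:
play_rows(increments="0 0 0.13 0 0 0.04 1;0 0 0.13 0 0 0.04 1;0 0 0.13 0 0 0.04 1;0 0 0.13 0 0 0.04 1;0 0 0.13 0 0 0.04 1")

```text
clock: 16.18
tool_pos: [0.5091, -0.1697, 0.1011]
tool_rot: [0.734, 0.679, -0.001, 0.001]
force: [-2.0, -0.5, 7.4]
grip_width: 0.0125
```

```bash
python3 -c "
from h import *
s,M=show(); print(M.T@s['force'])"
```

```text
16.18 q [ 0.54  0.42 -0.33  1.72  0.16  1.03  0.08] p [ 0.5091 -0.1697  0.1011] yaw 1.493 z [-0.001 -0.003 -1.   ] F [-2.  -0.5  7.4] T [-0.27  0.66  0.39] w 0.0125
[-0.65585801 -1.9479298  -7.41050313]
```

Call:
play_rows(increments="0 0 0.1 0 0 0.03 1;0 0 0.1 0 0 0.03 1;0 0 0.1 0 0 0.03 1;0 0 0.05 0 0 0.02 1;0 0 0.05 0 0 0.02 1")

```text
clock: 16.8
tool_pos: [0.5088, -0.1696, 0.101]
tool_rot: [0.854, 0.521, -0.001, 0.001]
force: [-3.7, -1.5, 7.4]
grip_width: 0.0124
```

```bash
python3 -c "
from h import *
s,M=show(); print(M.T@s['force'])"
```

```text
16.8 q [ 0.48  0.41 -0.25  1.73  0.12  1.02 -0.29] p [ 0.5088 -0.1696  0.101 ] yaw 1.095 z [-0.001 -0.002 -1.   ] F [-3.7 -1.5  7.4] T [-0.22  0.73  0.27] w 0.0124
[-3.04805954 -2.63667619 -7.39713316]
```

Call:
play_rows(increments="0 0 0.04 0 0 0.01 1;0 0 0.04 0 0 0.01 1;0 0 0.04 0 0 0.01 1")

```text
clock: 17.18
tool_pos: [0.5087, -0.1695, 0.101]
tool_rot: [0.883, 0.469, -0.001, 0.001]
force: [-3.4, -1.0, 7.2]
grip_width: 0.0123
```

```bash
python3 -c "
from h import *
s,M=show(); print(M.T@s['force'])"
```

```text
17.18 q [ 0.46  0.4  -0.22  1.73  0.1   1.02 -0.4 ] p [ 0.5087 -0.1695  0.101 ] yaw 0.975 z [-0.001 -0.002 -1.   ] F [-3.4 -1.   7.2] T [-0.22  0.75  0.4 ] w 0.0123
[-2.78328325 -2.26098724 -7.21851577]
```

Call:
play_rows(increments="0 0 0.04 -0.4 -0.6 0.01 1;0 0 0.04 0 0 0.01 1;0 0 0.04 0 0 0.01 1")

```text
clock: 17.55
tool_pos: [0.5085, -0.1694, 0.101]
tool_rot: [0.91, 0.415, -0.001, 0.001]
force: [-2.3, -0.8, 6.8]
grip_width: 0.0126
```

```bash
python3 -c "
from h import *
s,M=show(); print(M.T@s['force'])"
```

```text
17.55 q [ 0.44  0.4  -0.2   1.73  0.09  1.02 -0.51] p [ 0.5085 -0.1694  0.101 ] yaw 0.855 z [-0.    -0.002 -1.   ] F [-2.3 -0.8  6.8] T [-0.17  0.54  0.31] w 0.0126
[-2.1518289  -1.2035236  -6.82047502]
```

Still turning freely (about 0.31 N m), so I'll go on in small steps.

Call:
play_rows(increments="0 0 0.04 0 0 0.01 1;0 0 0.04 0 0 0.01 1;0 0 0.04 0 0 0.01 1")

```text
clock: 17.92
tool_pos: [0.5084, -0.1693, 0.1009]
tool_rot: [0.933, 0.36, -0.001, 0.001]
force: [-3.1, -0.5, 6.2]
grip_width: 0.0126
```

```bash
python3 -c "
from h import *
show()"
```

```text
17.93 q [ 0.42  0.4  -0.17  1.73  0.08  1.02 -0.62] p [ 0.5084 -0.1693  0.1009] yaw 0.735 z [-0.001 -0.002 -1.   ] F [-3.1 -0.5  6.2] T [-0.17  0.57  0.3 ] w 0.0126
```

Call:
play_rows(increments="0 0 0.04 0 0 0.01 1;0 0 0.04 0 0 0.01 1;0 0 0.04 0 0 0.01 1")

```text
clock: 18.3
tool_pos: [0.5083, -0.1692, 0.1009]
tool_rot: [0.953, 0.303, -0.001, 0.001]
force: [-2.8, -0.4, 7.2]
grip_width: 0.0128
```

```bash
python3 -c "
from h import *
show()"
```

```text
18.3 q [ 0.4   0.4  -0.15  1.73  0.07  1.02 -0.73] p [ 0.5083 -0.1692  0.1009] yaw 0.616 z [-0.001 -0.002 -1.   ] F [-2.8 -0.4  7.2] T [-0.14  0.61  0.34] w 0.0128
```

Call:
play_rows(increments="0 0 0.04 0 0 0.01 1;0 0 0.04 0 0 0.01 1;0 0 0.04 0 0 0.01 1")

```text
clock: 18.68
tool_pos: [0.5083, -0.1691, 0.1008]
tool_rot: [0.969, 0.245, -0.001, 0.001]
force: [-2.8, -0.8, 6.5]
grip_width: 0.0125
```

```bash
python3 -c "
from h import *
show()"
```

```text
18.68 q [ 0.38  0.4  -0.12  1.73  0.06  1.02 -0.84] p [ 0.5083 -0.1691  0.1008] yaw 0.496 z [-0.001 -0.002 -1.   ] F [-2.8 -0.8  6.5] T [-0.09  0.71  0.33] w 0.0125
```

Call:
play_rows(increments="0 0 0.04 0 0 0.01 1;0 0 0.04 0 0 0.01 1;0 0 0.04 0 0 0.01 1")

```text
clock: 19.05
tool_pos: [0.5082, -0.169, 0.1008]
tool_rot: [0.982, 0.187, -0.001, 0.001]
force: [-1.8, -0.9, 7.6]
grip_width: 0.0125
```

```bash
python3 -c "
from h import *
show()"
```

```text
19.05 q [ 0.36  0.4  -0.1   1.73  0.05  1.02 -0.95] p [ 0.5082 -0.169   0.1008] yaw 0.377 z [-0.001 -0.002 -1.   ] F [-1.8 -0.9  7.6] T [-0.02  0.67  0.54] w 0.0125
```

Torque has risen to 0.54 N m, so the tap is meeting the bottom. I'll make one small step to confirm.

Call:
play_rows(increments="0 0 0.04 0 0 0 1;0 0 0 0 0 0 1")

```text
clock: 19.3
tool_pos: [0.5082, -0.1689, 0.1008]
tool_rot: [0.986, 0.168, -0.001, 0.001]
force: [-2.0, -0.4, 7.5]
grip_width: 0.0123
```

```bash
python3 -c "
from h import *
show()"
```

```text
19.3 q [ 0.36  0.4  -0.09  1.73  0.04  1.02 -0.98] p [ 0.5082 -0.1689  0.1008] yaw 0.338 z [-0.001 -0.002 -1.   ] F [-2.  -0.4  7.5] T [-0.16  0.69  0.66] w 0.0123
```

Call:
play_rows(increments="0 0 0.04 0 0 0 1;0 0 0 0 0 0 1")

```text
clock: 19.55
tool_pos: [0.5082, -0.1689, 0.1008]
tool_rot: [0.989, 0.149, -0.001, 0.001]
force: [-3.3, -0.9, 6.9]
grip_width: 0.0122
```

```bash
python3 -c "
from h import *
show()"
```

```text
19.55 q [ 0.35  0.39 -0.08  1.73  0.04  1.02 -1.02] p [ 0.5082 -0.1689  0.1008] yaw 0.299 z [-0.001 -0.002 -1.   ] F [-3.3 -0.9  6.9] T [-0.06  0.72  0.78] w 0.0122
```

Torque is 0.78 N m and still rising at the spring rate with no turning, so the tap is firmly on the bottom (tap about 250° net). Next I ease it back: 0.26 unwind + 1.57 + 0.10 drag twist = 1.93 rad.

Call:
play_rows(increments="0 0 -0.08 0 0 0 1;0 0 -0.13 0 0 0 1;0 0 -0.13 0 0 -0.02 1;0 0 -0.13 0 0 -0.04 1;0 0 -0.13 0 0 -0.04 1")

```text
clock: 20.18
tool_pos: [0.5084, -0.1695, 0.1009]
tool_rot: [0.901, 0.434, -0.0, 0.001]
force: [-2.2, -0.4, 6.5]
grip_width: 0.012
```

Call:
play_rows(increments="0 0 -0.13 0 0 -0.04 1;0 0 -0.13 0 0 -0.04 1;0 0 -0.13 0 0 -0.04 1;0 0 -0.13 0 0 -0.04 1;0 0 -0.13 0 0 -0.04 1")

```text
clock: 20.8
tool_pos: [0.509, -0.1697, 0.1012]
tool_rot: [0.715, 0.699, -0.0, 0.001]
force: [-2.0, -1.1, 5.4]
grip_width: 0.0122
```

Call:
play_rows(increments="0 0 -0.13 0 0 -0.04 1;0 0 -0.13 0 0 -0.04 1;0 0 -0.13 0 0 -0.04 1;0 0 -0.12 0 0 -0.04 1;0 0 -0.1 0 0 -0.03 1")

```text
clock: 21.42
tool_pos: [0.5096, -0.1696, 0.1014]
tool_rot: [0.473, 0.881, -0.0, 0.001]
force: [-0.5, -0.6, 4.4]
grip_width: 0.0125
```

Call:
play_rows(increments="0 0 -0.06 0 0 -0.02 1;0 0 -0.02 0 0 0 1;0 0 0 0 0 0 1")

```text
clock: 21.8
tool_pos: [0.5097, -0.1695, 0.1014]
tool_rot: [0.438, 0.899, -0.0, 0.001]
force: [-0.4, -1.7, 4.9]
grip_width: 0.0123
```

```bash
python3 -c "
from h import *
show()"
```

```text
21.8 q [ 0.65  0.44 -0.48  1.72  0.23  1.04  0.75] p [ 0.5097 -0.1695  0.1014] yaw 2.234 z [ 0.002 -0.002 -1.   ] F [-0.4 -1.7  4.9] T [-0.27 -0.05 -0.28] w 0.0123
```

Call:
play_rows(increments="0 0 0.05 0 0 0 1;0 0 0.04 0 0 0 1;0 0 0 0 0 0 0.3;0 0 0 0 0 0 -0.5;0 0 0 0 0 0 -0.6")

```text
clock: 22.42
tool_pos: [0.5083, -0.168, 0.0999]
tool_rot: [0.477, 0.879, -0.0, -0.001]
force: [0.3, 0.1, -0.1]
grip_width: 0.0652
```

Call:
play_rows(increments="0 0 0 0 0 0 -0.6;0 0 0 0 0 -25 -0.6;0 0 0 0 0 -50 -0.6;0 0 0 0 0 -50 -0.6;0 0 0 0 0 0 -0.6")

```text
clock: 23.05
tool_pos: [0.512, -0.1687, 0.2302]
tool_rot: [0.477, 0.879, 0.001, 0.005]
force: [-0.4, 0.8, 0.3]
grip_width: 0.0684
```

```bash
python3 -c "
from h import *
show(); im=grab('wrist','w4.png');grab('top','t4.png')
a=cv2.imread('pics/w4.png');b=cv2.imread('pics/t4.png');cv2.imwrite('pics/c4.png',cv2.resize(np.hstack([a,b]),None,fx=.71,fy=.71))"
```

```text
23.05 q [ 0.66  0.32 -0.49  1.54  0.16  1.31  0.73] p [ 0.512  -0.1687  0.2302] yaw 2.146 z [ 0.01  -0.003 -1.   ] F [-0.4  0.8  0.3] T [ 0.04 -0.04  0.01] w 0.0684
```

View pics/c4.png

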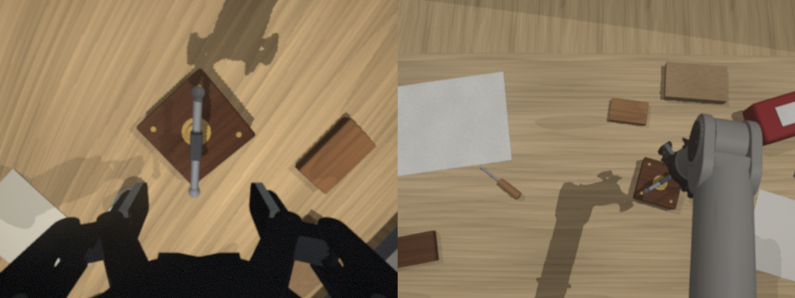

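The wrist view shows the handle free and upright, bar from (198,90) to (194,190) in the crop, as left. The graver and the block are where they were. The jar is hidden by the arm.

```bash
python3 -c "
from h import *
show(); print(bot.finish_job())"
```

```text
23.15 q [ 0.66  0.32 -0.49  1.55  0.16  1.31  0.73] p [ 0.5088 -0.1684  0.2256] yaw 2.146 z [ 0. -0. -1.] F [ 0.3  0.4 -0.3] T [ 0.01  0.01 -0.01] w 0.0684
the job is handed in; nothing more can be done
None
```

I cleared the thread as asked and handed the job in at 23 s. All tap angles are worked out from the gripper's turn and the handle's spring twist.

- **Half turn and quarter back:** the tap went about 181° clockwise, then about 91° back. I let go there, swung the gripper back half a turn above the bar, and took a fresh grip.
- **To the bottom:** forward in small steps. Torque had held at about 0.3 N m, then climbed at the handle's spring rate with no further turning. I stopped at 0.78 N m (forcing starts at 1.1), with the tap about 250° from its start, inside the stated 220–270°.
- **Ease back and release:** about 91° back. I then took the twist off the handle, opened the gripper and lifted clear.

**Last checks**
- **Gripper:** it reads no load at about 0.23 m, and the handle stands upright at the angle I left it.
- **Sideways force:** at most about 4 N in the readings I took, roughly 1° of lean. A tilting moment of up to 0.75 N m also showed while gripping. I did not explain it; it was gone after release.
- **Other things on the bench:** the graver and cutting block are where they were. The arm hid the jar in the last top view, so I did not see it again, but the gripper stayed well clear of it.

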